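# Carry the honed carving tools to the bench rack in their order of use

### The arm

A 6-joint arm with a two-finger parallel gripper is mounted at the origin on a cart in front of the work surface, level with it; the furniture and walls round the work are solid. World frame = base frame: x ahead of the robot, y to its left, z up, the work surface at z = 0. Lengths are in m, angles in rad, forces in N, time in s.
With the tool pointing down it reaches from about 0.35 to 0.85 m from the base axis. Payload 8.1 kg.
Tool frame: the origin (TCP) lies on the centre line of the jaws, within the pads' length; the fingertips stand 17 mm ahead of it and the grasp point (between the pads) lies 2 mm behind it; z points along the fingers, y is the line along which they close (so a half turn about z gives the same grasp; the last joint's range is limited). The gripper opens to 93 mm and grips with 3 to 60 N. Pads are 15 mm wide; open, the fingers measure 128 mm over their backs; the gripper's body (75 mm by 188 mm) begins 65 mm behind the grasp point.
Start: joints at [-1.332, 0.13, 1.488, -0, 1.523, -0.085], TCP at [0.191, -0.569, 0.236] pointing down, gripper open.
Joint ranges: [-2.96, 2.96], [-0.89, 2.26], [0.02, 2.5], [-1.34, 4.48], [0, 2.73], [-2.66, 2.66]. Speed limits (rad/s): [2.39, 2.39, 2.79, 3.14, 3.14, 3.14].

### API

Orientations are given as a rotation vector (axis times angle).
In Python, from plant import status, eyes, robot gives the robot as it stands. The module is installed in compiled form; this text tells all that it offers.
- The arm moves only by the tool servo_tool, never from a script. Its argument "plan" is text: rows parted by semicolons, each of 4 numbers parted by spaces: the shift along the tool's x, y, z in m, then the turn about the tool's z in degrees. A call has 1 to 12 rows; each row is the pose to reach, as a shift and turn from the pose commanded when the call began, along the tool's axes at that moment; what a row does not reach only later rows make up. A row lasts 1/12 s, in which the tool goes at most 41.7 mm and 7.16 degrees, less where a joint would pass 70% of its speed; a pose out of reach is approached as far as the arm can. A call with a gripper value outside its range is refused whole. "grip" is the closure, from -1 (fully open) to 1 (shut), set as the call begins (left out, the last holds). The fingers move at their own pace and stop on an object; "grip_force" is the grip in N (left out, the last holds). Time passes only in rows, so rows that repeat a pose let the fingers close. It gives the time, the measured TCP pose, the force, the opening and the grip force at its end, in the units of the state.
- status.read_state(): the state, without advancing time (a new reading comes with each control period).
- eyes.read_camera(name): name is "side" or "top"; returns a dict with "image" (480x640x3 uint8, blue, green, red), "fovy" (degrees; the focal length in pixels is half the picture's height over the tangent of half this angle, whatever the lens; pixels are square), "cx", "cy" (the principal point, pixels), "k1" (the pictures are not rectified: a ray, as slopes to the right and down, at radius r is drawn at 1 + k1 r^2 times it, then the intrinsics apply), "world_from_camera" (4x4, takes a point from camera to world coordinates). Camera axes: x right, y down, z forward; pixel columns grow to the right and rows downward; lengths in m; the calibration is good to about 2 mm. A picture is of the moment at which its call begins. There is no depth.
- robot.close_job(): hands the job in; it is judged then, once.
The state is a dict: "t": time; "q": joint angles; "dq": joint speeds; "joint_torque": joint torques, N m; "tool_pos": TCP position; "orientation": TCP orientation; "force": force on the tool from outside, world axes, zero at the start; "wrist_torque": the same for the moment, N m; "opening": finger opening in m; "gripper_force": force on a finger pad.
Only numpy, scipy, OpenCV 4.12 (cv2) and the standard library are available. Lean on these libraries where they do the work, as an engineer would, in place of code of your own. Each camera call takes 0.05 s, during which the arm holds its last target. There are 200 camera calls.

### The job

The four carving tools have been honed and lie in the dark rack on the left table, from left to right in the order in which they will be used. Move them into the notches of the empty pale rack on the right-hand bench in the same left-to-right order, each lying the way it does now: handle in the front notch, blade in the back notch, right way up. Do not knock over or shove the oil bottle.

Things in the scene. Friction and masses are not known exactly. Their poses are not given: they have to be found in the camera images.
- chisel: Flat carving chisel, 268 mm long: straight 18 mm blade, pale yellow wooden handle. Loose, 0.11 kg. Origin: middle of its length, at its underside; +y toward the cutting edge, z up. Handle octagonal, 21 wide, 28 high, from 14 to 133 mm behind the origin. Grasp it from above 45 mm behind the origin (-y), 14 mm above it: between the rack's bars, near its balance point.
- gouge_wide: Wide carving gouge, 274 mm long: fan-shaped hollow 20 mm blade, orange-yellow wooden handle. Loose, 0.11 kg. Origin: middle of its length, at its underside; +y toward the cutting edge, z up. Handle octagonal, 24 wide, 29 high, from 11 to 136 mm behind the origin. Grasp it from above 45 mm behind the origin (-y), 14 mm above it: between the rack's bars, near its balance point.
- gouge_narrow: Narrower carving gouge, 274 mm long: hollow 14 mm blade, greyish-brown wooden handle. Loose, 0.11 kg. Origin: middle of its length, at its underside; +y toward the cutting edge, z up. Handle octagonal, 20 wide, 27 high, from 17 to 136 mm behind the origin. Grasp it from above 45 mm behind the origin (-y), 14 mm above it: between the rack's bars, near its balance point.
- veiner: Veiner (very slender gouge), 254 mm long: 8 mm blade, dark red-brown handle. Loose, 0.11 kg. Origin: middle of its length, at its underside; +y toward the cutting edge, z up. Handle octagonal, 20 wide, 25 high, from 21 to 126 mm behind the origin. Grasp it from above 45 mm behind the origin (-y), 14 mm above it: between the rack's bars, near its balance point.
- notch_chisel: Leather-lined notch of the fixed dark honing rack where the flat chisel lies at the start (front notch under the handle, back notch under the blade). Origin on the table under the front notch; +x to the right, +y to the back notch 130 mm on, z up. Floor 66 mm up. Notches are 56 mm apart, leaving 32 mm between handles: open the fingers to about 50 mm, not fully.
- notch_gouge_wide: Leather-lined notch of the fixed dark honing rack where the wide gouge lies at the start (front notch under the handle, back notch under the blade). Origin on the table under the front notch; +x to the right, +y to the back notch 130 mm on, z up. Floor 66 mm up. Notches are 56 mm apart, leaving 32 mm between handles: open the fingers to about 50 mm, not fully.
- notch_gouge_narrow: Leather-lined notch of the fixed dark honing rack where the narrow gouge lies at the start (front notch under the handle, back notch under the blade). Origin on the table under the front notch; +x to the right, +y to the back notch 130 mm on, z up. Floor 66 mm up. Notches are 56 mm apart, leaving 32 mm between handles: open the fingers to about 50 mm, not fully.
- notch_veiner: Leather-lined notch of the fixed dark honing rack where the veiner lies at the start (front notch under the handle, back notch under the blade). Origin on the table under the front notch; +x to the right, +y to the back notch 130 mm on, z up. Floor 66 mm up. Notches are 56 mm apart, leaving 32 mm between handles: open the fingers to about 50 mm, not fully.
- bench_rack: Pale wooden bench rack, fixed: front bar, back bar 130 mm behind, each 254 x 18 mm, four notches. Origin on the bench under the front bar's middle; +x right along the bar, +y to the back bar, z up. Notches at x = -84, -28, 28, 84 mm, 26 mm wide, floors at z = 66 mm, between round humps 15 mm high. Seated tool: origin at the notch's x, y = 85, z about 62 mm, its y along the rack's y.
- oil_bottle: Bystander: yellow plastic oil bottle with a red cap, 41 mm across, 118 mm high, standing loose on the left table by the honing rack. Origin at the centre of its base.

How it is judged:
At the end, for the whole second after the job is handed in: All four tools rest released in the pale rack, one per notch, in the starting left-to-right order, handles in front: origin within 10 mm across, 25 mm along, 52 to 72 mm up, 0.15 rad of the rack's y, right way up within 0.6 rad. Oil bottle upright, moved at most 30 mm ((x of chisel in the frame of bench_rack between -0.094 and -0.074 m or x of chisel in the frame of bench_rack between -0.038 and -0.018 m or x of chisel in the frame of bench_rack between 0.018 and 0.038 m or x of chisel in the frame of bench_rack between 0.074 and 0.094 m) and y of chisel in the frame of bench_rack between 0.06 and 0.11 m and z of chisel in the frame of bench_rack between 0.052 and 0.072 m and y of bench_rack in the frame of chisel below -0.03 m and angle between the y axis of each of chisel, gouge_wide, gouge_narrow, veiner and the y axis of bench_rack, either way round below 0.15 rad and angle between each of chisel, gouge_wide, gouge_narrow, veiner's own z axis and vertical below 0.6 rad and linear speed of each of chisel, gouge_wide, gouge_narrow, veiner below 0.02 m/s and (x of gouge_wide in the frame of bench_rack between -0.094 and -0.074 m or x of gouge_wide in the frame of bench_rack between -0.038 and -0.018 m or x of gouge_wide in the frame of bench_rack between 0.018 and 0.038 m or x of gouge_wide in the frame of bench_rack between 0.074 and 0.094 m) and y of gouge_wide in the frame of bench_rack between 0.06 and 0.11 m and z of gouge_wide in the frame of bench_rack between 0.052 and 0.072 m and y of bench_rack in the frame of gouge_wide below -0.03 m and (x of gouge_narrow in the frame of bench_rack between -0.094 and -0.074 m or x of gouge_narrow in the frame of bench_rack between -0.038 and -0.018 m or x of gouge_narrow in the frame of bench_rack between 0.018 and 0.038 m or x of gouge_narrow in the frame of bench_rack between 0.074 and 0.094 m) and y of gouge_narrow in the frame of bench_rack between 0.06 and 0.11 m and z of gouge_narrow in the frame of bench_rack between 0.052 and 0.072 m and y of bench_rack in the frame of gouge_narrow below -0.03 m and (x of veiner in the frame of bench_rack between -0.094 and -0.074 m or x of veiner in the frame of bench_rack between -0.038 and -0.018 m or x of veiner in the frame of bench_rack between 0.018 and 0.038 m or x of veiner in the frame of bench_rack between 0.074 and 0.094 m) and y of veiner in the frame of bench_rack between 0.06 and 0.11 m and z of veiner in the frame of bench_rack between 0.052 and 0.072 m and y of bench_rack in the frame of veiner below -0.03 m and ((x of notch_chisel in the frame of notch_gouge_wide above 0 m and x of chisel in the frame of gouge_wide above 0.03 m) or (x of notch_chisel in the frame of notch_gouge_wide below 0 m and x of chisel in the frame of gouge_wide below -0.03 m)) and ((x of notch_chisel in the frame of notch_gouge_narrow above 0 m and x of chisel in the frame of gouge_narrow above 0.03 m) or (x of notch_chisel in the frame of notch_gouge_narrow below 0 m and x of chisel in the frame of gouge_narrow below -0.03 m)) and ((x of notch_chisel in the frame of notch_veiner above 0 m and x of chisel in the frame of veiner above 0.03 m) or (x of notch_chisel in the frame of notch_veiner below 0 m and x of chisel in the frame of veiner below -0.03 m)) and ((x of notch_gouge_wide in the frame of notch_gouge_narrow above 0 m and x of gouge_wide in the frame of gouge_narrow above 0.03 m) or (x of notch_gouge_wide in the frame of notch_gouge_narrow below 0 m and x of gouge_wide in the frame of gouge_narrow below -0.03 m)) and ((x of notch_gouge_wide in the frame of notch_veiner above 0 m and x of gouge_wide in the frame of veiner above 0.03 m) or (x of notch_gouge_wide in the frame of notch_veiner below 0 m and x of gouge_wide in the frame of veiner below -0.03 m)) and ((x of notch_gouge_narrow in the frame of notch_veiner above 0 m and x of gouge_narrow in the frame of veiner above 0.03 m) or (x of notch_gouge_narrow in the frame of notch_veiner below 0 m and x of gouge_narrow in the frame of veiner below -0.03 m)) and not (distance of oil_bottle from where it was at the start of the episode above 0.03 m or angle between oil_bottle's own z axis and vertical above 0.5 rad)); the robot touches nothing.
It fails at once if the oil bottle is knocked over or pushed more than 30 mm (distance of oil_bottle from where it was at the start of the episode above 0.03 m or angle between oil_bottle's own z axis and vertical above 0.5 rad).
It also fails if it takes over 112 s, if anything falls off the work surface, if the arm or the gripper's body presses on something with over 40 N, if the wrist force passes 120 N, or if a joint passes its speed limit or range.

## Working session

There is one attempt and no reset: what is moved stays moved. The work goes in short steps, Python scripts to look and compute and a tool call to move; the robot and the scene stay as the last step left them, time stands still between calls to the robot, and variables do not carry over. Pictures are saved under pics/ and viewed, at most 14 in all, crops included, and the job is handed in when it is done.

Besides the shell and the picture viewer there is one more tool, called after "Emit:" in YAML: its name, and indented under it one key for each argument. servo_tool: Moves the arm, as the interface text tells. Its arguments: {"type":"object","properties":{"plan":{"type":"string"},"grip":{"type":"number"},"grip_force":{"type":"number"}},"required":["plan"]}

```bash
mkdir -p pics; cat > h.py <<'E'
import numpy as np, cv2
from plant import status, eyes, robot
def grab(n):
    return eyes.read_camera(n)
def K(c):
    f=240/np.tan(np.radians(c["fovy"])/2)
    return np.array([[f,0,c["cx"]],[0,f,c["cy"]],[0,0,1.]])
def ray(c,uv):
    d=cv2.undistortPointsIter if 0 else None
    k=K(c); p=(np.array(uv,float)-[c["cx"],c["cy"]])/k[0,0]
    s=p.copy()
    for _ in range(30): s=p/(1+c["k1"]*(s@s))
    T=np.array(c["world_from_camera"]); return T[:3,3],T[:3,:3]@np.array([*s,1.])
def plane(c,uv,z):
    o,d=ray(c,uv); return o+d*(z-o[2])/d[2]
def proj(c,P):
    T=np.array(c["world_from_camera"]); q=T[:3,:3].T@(np.array(P)-T[:3,3]); s=q[:2]/q[2]
    return K(c)[0,0]*s*(1+c["k1"]*(s@s))+[c["cx"],c["cy"]]
E
python3 - <<'E'
from h import *
for n in("top","side"):
    c=grab(n); cv2.imwrite(f"pics/{n}0.png",c["image"]); print(n,c["fovy"],c["cx"],c["cy"],c["k1"],np.round(c["world_from_camera"],3))
print(status.read_state())
E
```

```text
top 47.78076829526999 317.1281083322039 243.45037829764524 0.057532264618670094 [[-0.024 -0.982  0.187  0.172]
 [-1.     0.023 -0.011  0.053]
 [ 0.006 -0.187 -0.982  1.287]
 [ 0.     0.     0.     1.   ]]
side 54.48445758373167 321.03533064113475 238.59496183990638 -0.09205533383264033 [[ 0.915 -0.129  0.382 -0.047]
 [-0.402 -0.348  0.847 -0.957]
 [ 0.024 -0.929 -0.37   0.508]
 [ 0.     0.     0.     1.   ]]
{'t': 0.1, 'q': array([-1.33238916e+00,  1.31069597e-01,  1.48916357e+00, -3.57555503e-05,
        1.52298960e+00, -8.53807595e-02]), 'dq': array([ 2.99977135e-05, -2.34336735e-03, -2.38862237e-03,  1.64389657e-04,
        2.11087057e-04,  9.72272322e-04]), 'joint_torque': array([ 7.41346703e-04, -5.61341286e+01, -4.93095374e+01,  7.69483019e-02,
        2.90859723e-02, -5.40877772e-05]), 'tool_pos': array([ 0.19080225, -0.5683482 ,  0.23470564]), 'orientation': array([-3.09891061e+00, -5.06127213e-01,  2.51532159e-04]), 'force': array([-1.23634978,  0.25469568,  0.70242639]), 'wrist_torque': array([-0.04797323,  0.03284379, -0.01831624]), 'gripper_force': 0.0, 'opening': 0.09275615790428403}
```

View pics/top0.png

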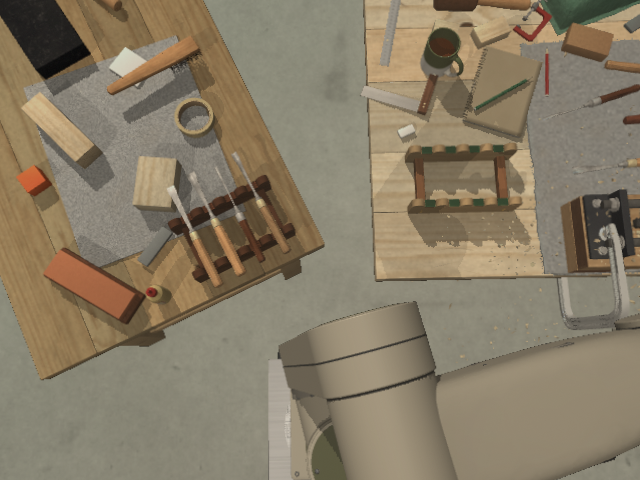

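View pics/side0.png

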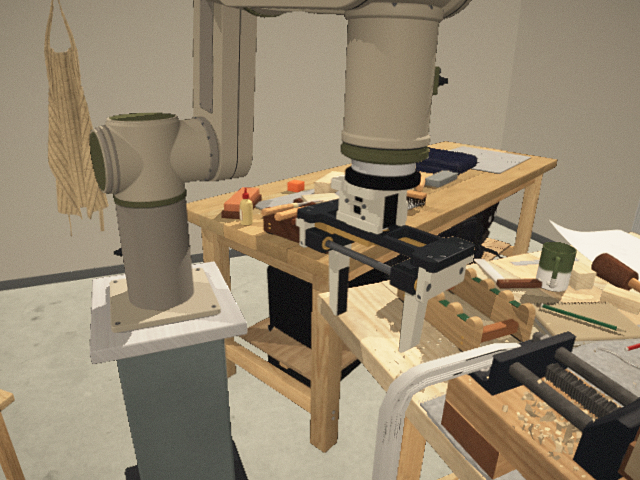

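The top view shows the dark rack at about (230,230): handles near the front at (215,275), (238,265), (258,252) and (282,242), and the bottle at (153,293). The pale rack is at about (465,178). The side view is largely blocked by the gripper. Next I'll zoom in on both racks.

```bash
python3 - <<'E'
from h import *
im=cv2.imread("pics/top0.png")
a=cv2.resize(im[145:305,135:305],None,fx=4,fy=4,interpolation=cv2.INTER_CUBIC)[:600]
a=cv2.resize(im[150:300,140:300],(640,600),interpolation=cv2.INTER_CUBIC)
b=cv2.resize(im[130:230,395:535],(784,560),interpolation=cv2.INTER_CUBIC)
cv2.imwrite("pics/a.png",a);cv2.imwrite("pics/b.png",b)
E
```

```text
(no output)
```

View pics/a.png

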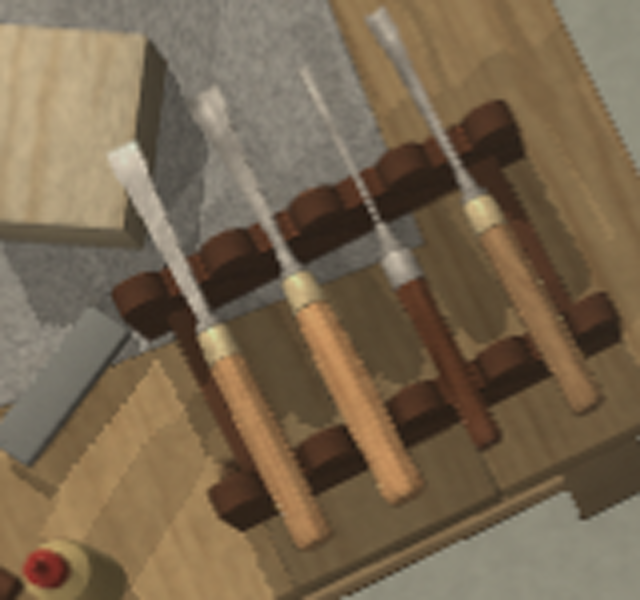

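View pics/b.png

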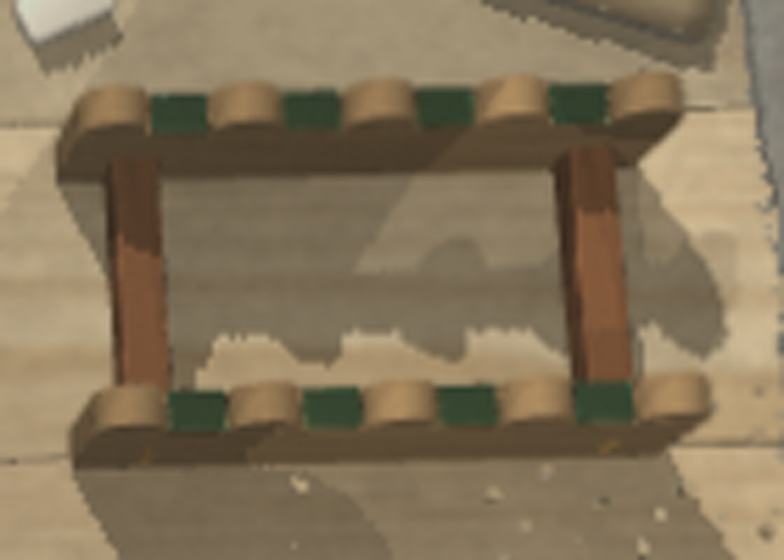

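The zooms show the left-to-right order as chisel, wide gouge, veiner (dark red), narrow gouge. The green notch linings in the pale rack are clear for both front and back bars. Next I'll compute the positions.

```bash
python3 - <<'E'
from h import *
c=grab("top"); im=c["image"]
hsv=cv2.cvtColor(im,cv2.COLOR_BGR2HSV)
m=cv2.inRange(hsv,(45,60,20),(95,255,120)); m[:135]=0;m[225:]=0;m[:,:400]=0;m[:,530:]=0
n,l,s,ce=cv2.connectedComponentsWithStats(m)
G=[]
for i in range(1,n):
    if s[i,4]>15: p=plane(c,ce[i]-0,.066); G.append(p); print(s[i],np.round(ce[i],1),np.round(p,4))
T={"chisel":((310,540),(218,342),(125,150)),"wide":((403,490),(302,290),(210,92)),"veiner":((487,437),(402,265),(305,70)),"narrow":((585,403),(482,213),(378,14))}
L={"chisel":.268,"wide":.274,"veiner":.254,"narrow":.274}
for k,v in T.items():
    P=[plane(c,(140+u/4-.4,150+w/4-.4),.076) for u,w in v]
    d=P[2]-P[0]; d1=P[1]-P[0]
    a=np.arctan2(d[1],d[0]); 
    u=d1/np.linalg.norm(d1)
    mid=P[0]+u*L[k]/2
    g=mid-u*.045
    print(k,"len",np.linalg.norm(d).round(4),"ang",np.degrees(a).round(2),np.degrees(np.arctan2(d1[1],d1[0])).round(2),"tail",P[0].round(4),"mid",mid.round(4),"grasp",g.round(4))
print("bottle", plane(c,(151,292),.118))
import scipy.spatial.transform as t
print(t.Rotation.from_rotvec(status.read_state()["orientation"]).as_matrix().round(3))
E
```

```text
[422 147  10   6  57] [426.6 149.6] [ 0.6241 -0.2248  0.066 ]
[446 147   9   5  42] [450.3 148.9] [ 0.6244 -0.2808  0.066 ]
[470 146   9   6  53] [473.9 148.5] [ 0.6238 -0.3363  0.066 ]
[493 146  10   6  53] [497.8 148.4] [ 0.6227 -0.3921  0.066 ]
[474 199   9   6  54] [478.  201.5] [ 0.4947 -0.3361  0.066 ]
[498 199  10   6  59] [502.4 201.5] [ 0.4933 -0.3922  0.066 ]
[425 200  10   7  65] [429.7 202.9] [ 0.4942 -0.2244  0.066 ]
[449 200  10   6  55] [453.9 202.5] [ 0.4937 -0.2804  0.066 ]
chisel len 0.2528 ang 25.33 24.95 tail [0.3141 0.2654 0.076 ] mid [0.4356 0.3219 0.076 ] grasp [0.3948 0.3029 0.076 ]
wide len 0.2607 ang 25.39 26.33 tail [0.3409 0.2137 0.076 ] mid [0.4637 0.2745 0.076 ] grasp [0.4234 0.2545 0.076 ]
veiner len 0.2424 ang 25.49 25.45 tail [0.37   0.1665 0.076 ] mid [0.4846 0.221  0.076 ] grasp [0.444  0.2017 0.076 ]
narrow len 0.2619 ang 26.7 27.15 tail [0.3882 0.1109 0.076 ] mid [0.5101 0.1734 0.076 ] grasp [0.47   0.1529 0.076 ]
bottle [0.29687884 0.39855519 0.118     ]
[[ 0.948  0.318 -0.   ]
 [ 0.318 -0.948  0.001]
 [ 0.    -0.001 -1.   ]]
```

```bash
cat > p.py <<'E'
import sys
from h import *
from scipy.spatial.transform import Rotation as R
def plan(wps,step=.039,hold=2):
    "wps: (x,y,z,yaw deg) world; prints rows relative to the measured pose"
    s=status.read_state(); M=R.from_rotvec(s["orientation"]).as_matrix(); p=s["tool_pos"]
    yaw=np.degrees(np.arctan2(M[1,0],M[0,0])); cur=np.array([*p,yaw]); rows=[]
    for w in wps:
        w=np.array(w,float); n=int(np.ceil(max(np.linalg.norm(w[:3]-cur[:3])/step,abs(w[3]-cur[3])/7)))
        for i in range(1,n+1):
            q=cur+(w-cur)*i/n; rows.append([*(M.T@(q[:3]-p)),yaw-q[3]])
        cur=w
    rows+= [rows[-1]]*hold
    print("at",p.round(4),"yaw %.2f"%yaw,"tiltz",M[:,2].round(4),"F",s["force"].round(1),"open %.4f"%s["opening"],"t %.2f"%s["t"])
    for k in range(0,len(rows),12):
        print("; ".join("%.3f %.3f %.3f %.1f"%tuple(r) for r in rows[k:k+12]))
        if k+12<len(rows): print("-- next, relative to first start")
a=[tuple(map(float,x.split(","))) for x in sys.argv[1:]]
if a: plan(a)
E
python3 p.py .25,-.45,.29,18.5 .42,-.15,.29,20
```

```text
at [ 0.1908 -0.5684  0.2348] yaw 18.55 tiltz [-3.0e-04  1.4e-03 -1.0e+00] F [-0.8 -0.5  0.3] open 0.0926 t 0.15
0.023 -0.023 -0.014 0.0; 0.047 -0.047 -0.028 0.0; 0.070 -0.070 -0.041 0.0; 0.094 -0.094 -0.055 0.1; 0.122 -0.119 -0.055 -0.1; 0.151 -0.145 -0.055 -0.3; 0.179 -0.170 -0.055 -0.4; 0.208 -0.196 -0.055 -0.6; 0.236 -0.221 -0.055 -0.8; 0.265 -0.247 -0.055 -0.9; 0.293 -0.273 -0.055 -1.1; 0.322 -0.298 -0.055 -1.3
-- next, relative to first start
0.350 -0.324 -0.055 -1.4; 0.350 -0.324 -0.055 -1.4; 0.350 -0.324 -0.055 -1.4
```

Emit:
servo_tool:
  plan: "0.047 -0.047 -0.028 0; 0.094 -0.094 -0.055 0; 0.122 -0.119 -0.055 0; 0.151 -0.145 -0.055 0; 0.179 -0.170 -0.055 0; 0.208 -0.196 -0.055 0; 0.236 -0.221 -0.055 0; 0.265 -0.247 -0.055 0; 0.293 -0.273 -0.055 0; 0.322 -0.298 -0.055 0; 0.350 -0.324 -0.055 0; 0.350 -0.324 -0.055 0"
  grip: 0.1
  grip_force: 40

```text
t: 1.15
tool_pos: [0.4206, -0.1471, 0.2906]
orientation: [-3.099, -0.509, -0.001]
force: [0.2, 0.2, -0.3]
opening: 0.0417
gripper_force: 0.0
```

```bash
python3 p.py .42,.10,.28,26 .4,.303,.18,26; 
```

```text
at [ 0.4206 -0.1471  0.2906] yaw 18.64 tiltz [ 6.e-04  8.e-04 -1.e+00] F [ 0.2  0.2 -0.3] open 0.0417 t 1.15
0.011 -0.033 0.002 -1.1; 0.022 -0.067 0.003 -2.1; 0.034 -0.100 0.005 -3.2; 0.045 -0.134 0.006 -4.2; 0.056 -0.167 0.008 -5.3; 0.067 -0.201 0.009 -6.3; 0.078 -0.234 0.011 -7.4; 0.086 -0.267 0.028 -7.4; 0.094 -0.301 0.044 -7.4; 0.101 -0.334 0.061 -7.4; 0.109 -0.367 0.078 -7.4; 0.117 -0.400 0.094 -7.4
-- next, relative to first start
0.124 -0.433 0.111 -7.4; 0.124 -0.433 0.111 -7.4; 0.124 -0.433 0.111 -7.4
```

Emit:
servo_tool:
  plan: "0.022 -0.067 0.003 -2.1; 0.034 -0.100 0.005 -3.2; 0.045 -0.134 0.006 -4.2; 0.056 -0.167 0.008 -5.3; 0.067 -0.201 0.009 -6.3; 0.078 -0.234 0.011 -7.4; 0.086 -0.267 0.028 -7.4; 0.094 -0.301 0.044 -7.4; 0.101 -0.334 0.061 -7.4; 0.109 -0.367 0.078 -7.4; 0.117 -0.400 0.094 -7.4; 0.119 -0.433 0.111 -7.4"

```text
t: 2.15
tool_pos: [0.3945, 0.2999, 0.1788]
orientation: [-3.061, -0.706, -0.001]
force: [0.8, 0.4, 0.0]
opening: 0.0419
gripper_force: 0.0
```

Emit:
servo_tool:
  plan: "0 0 0 0; 0 0 0 0; 0 0 0 0"

```text
t: 2.4
tool_pos: [0.3946, 0.2978, 0.1796]
orientation: [3.06, 0.707, -0.001]
force: [0.1, -0.1, 0.1]
opening: 0.0419
gripper_force: 0.0
```

```bash
python3 p.py .395,.303,.120,26; python3 - <<'E'
from h import *
c=grab("side"); cv2.imwrite("pics/s1.png",c["image"][100:400,150:550])
E
```

```text
at [0.3946 0.2978 0.1796] yaw 26.00 tiltz [-3.e-04 -7.e-04 -1.e+00] F [ 0.1 -0.1  0.1] open 0.0419 t 2.40
0.001 -0.002 0.030 0.0; 0.003 -0.005 0.060 0.0; 0.003 -0.005 0.060 0.0; 0.003 -0.005 0.060 0.0
```

View pics/s1.png

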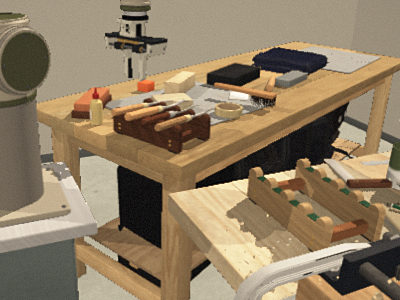

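```bash
python3 - <<'E'
from h import *
c=grab("side")
o=np.array([150,100])
for n,P in dict(tcp=status.read_state()["tool_pos"],chtail=(.314,.2654,.076),chgrasp=(.3948,.3029,.076),nartail=(.388,.111,.076),captop=(.297,.3986,.118),notchF=(.494,-.2245,.066)).items(): print(n,proj(c,P)-o)
cv2.imwrite("pics/s2.png",cv2.resize(c["image"][100:260,220:400],(675,600),interpolation=cv2.INTER_CUBIC))
t=grab("top");cv2.imwrite("pics/t2.png",cv2.resize(t["image"][130:310,120:320],(640,576)))
for n,P in dict(tip=status.read_state()["tool_pos"]-[0,0,.017]).items(): print(n,proj(t,P), (proj(t,P)-[120,130])*3.2)
E
```

```text
tcp [133.79735397  73.34676324]
chtail [110.80517234 113.78331982]
chgrasp [133.10236029 107.05086247]
nartail [154.87499048 128.43306491]
captop [92.51660293 88.26681678]
notchF [259.68103602 178.7394011 ]
tip [194.92969804 241.64303486] [239.77503374 357.25771154]
```

View pics/s2.png

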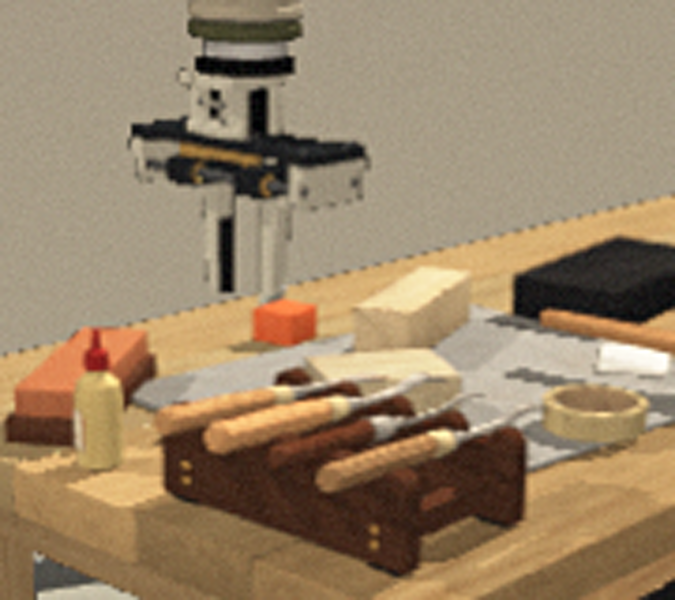

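View pics/t2.png

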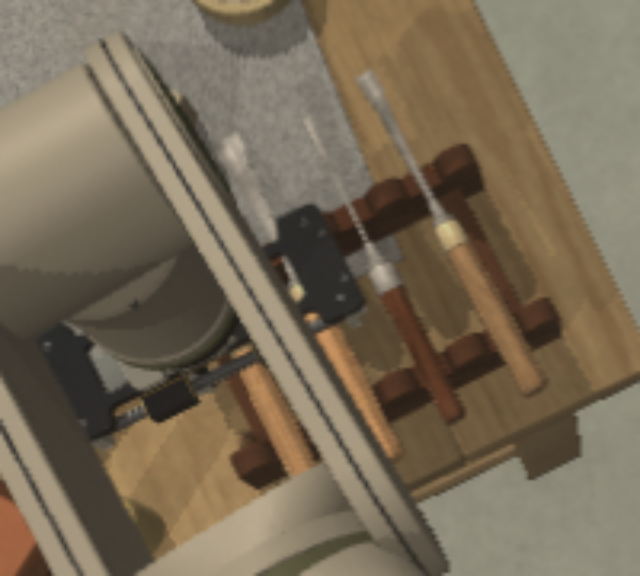

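The side view confirms the fingers hang over the chisel; offsets agree with the arm to about 3 mm. The bottle is clear of the gripper. I'll descend and grip.

Emit:
servo_tool:
  plan: "0.003 -0.005 0.03 0; 0.003 -0.005 0.055 0; 0.003 -0.005 0.075 0; 0.003 -0.005 0.09 0; 0.003 -0.005 0.101 0; 0.003 -0.005 0.101 0; 0.003 -0.005 0.101 0"

```text
t: 3.13
tool_pos: [0.3956, 0.3034, 0.079]
orientation: [3.062, 0.704, -0.0]
force: [0.0, -0.1, -0.8]
opening: 0.0418
gripper_force: 0.0
```

Emit:
servo_tool:
  plan: "0 0 0 0; 0 0 0 0; 0 0 0 0; 0 0 0 0; 0 0 0 0; 0 0 0 0"
  grip: 1
  grip_force: 40

```text
t: 3.63
tool_pos: [0.3958, 0.3043, 0.0795]
orientation: [-3.061, -0.706, -0.002]
force: [-0.8, -0.9, 6.0]
opening: 0.0197
gripper_force: 40.0
```

```bash
python3 p.py .396,.304,.20,26 .5,.0,.24,13 .534,-.2245,.17,0
```

```text
at [0.3958 0.3043 0.0795] yaw 25.96 tiltz [ 1.4e-03  8.0e-04 -1.0e+00] F [-0.8 -0.9  6. ] open 0.0197 t 3.63
0.000 0.000 -0.030 -0.0; 0.000 0.000 -0.060 -0.0; 0.000 0.000 -0.090 -0.0; 0.000 0.000 -0.120 -0.0; -0.004 0.036 -0.125 1.4; -0.009 0.071 -0.129 2.8; -0.013 0.107 -0.134 4.3; -0.017 0.142 -0.138 5.7; -0.022 0.177 -0.143 7.2; -0.026 0.213 -0.147 8.6; -0.030 0.248 -0.152 10.1; -0.035 0.284 -0.156 11.5
-- next, relative to first start
-0.039 0.319 -0.161 13.0; -0.049 0.350 -0.151 14.8; -0.059 0.381 -0.141 16.7; -0.068 0.412 -0.131 18.5; -0.078 0.443 -0.121 20.4; -0.088 0.474 -0.111 22.2; -0.097 0.505 -0.101 24.1; -0.107 0.536 -0.091 26.0; -0.107 0.536 -0.091 26.0; -0.107 0.536 -0.091 26.0
```

Emit:
servo_tool:
  plan: "0 0 -0.02 0; 0 0 -0.05 0; 0 0 -0.09 0; 0 0 -0.12 0; -0.004 0.036 -0.125 1.4; -0.009 0.071 -0.129 2.8; -0.013 0.107 -0.134 4.3; -0.017 0.142 -0.138 5.7; -0.022 0.177 -0.143 7.2; -0.026 0.213 -0.147 8.6; -0.030 0.248 -0.152 10.1; -0.035 0.284 -0.156 11.5"

```text
t: 4.63
tool_pos: [0.488, 0.0317, 0.2346]
orientation: [-3.117, -0.394, 0.001]
force: [1.0, 0.3, -1.3]
opening: 0.0198
gripper_force: 40.0
```

```bash
python3 p.py .534,-.2245,.17,0
```

```text
at [0.488  0.0317 0.2346] yaw 14.39 tiltz [-4.e-04  2.e-04 -1.e+00] F [ 1.   0.3 -1.3] open 0.0198 t 4.63
-0.003 0.037 0.009 2.1; -0.005 0.074 0.018 4.1; -0.008 0.111 0.028 6.2; -0.011 0.148 0.037 8.2; -0.014 0.185 0.046 10.3; -0.016 0.223 0.055 12.3; -0.019 0.260 0.065 14.4; -0.019 0.260 0.065 14.4; -0.019 0.260 0.065 14.4
```

Emit:
servo_tool:
  plan: "-0.003 0.037 0.009 2.1; -0.005 0.074 0.018 4.1; -0.008 0.111 0.028 6.2; -0.011 0.148 0.037 8.2; -0.014 0.185 0.046 10.3; -0.016 0.223 0.055 12.3; -0.019 0.260 0.065 14.4; -0.019 0.260 0.065 14.4; -0.019 0.260 0.065 14.4; -0.019 0.260 0.065 14.4"

```text
t: 5.47
tool_pos: [0.5341, -0.2229, 0.169]
orientation: [-3.14, -0.001, 0.002]
force: [-0.1, -0.2, -1.0]
opening: 0.0194
gripper_force: 40.0
```

```bash
python3 p.py .534,-.2245,.082,0; python3 - <<'E'
from h import *
c=grab("side"); cv2.imwrite("pics/s3.png",cv2.resize(c["image"][150:400,300:620],(768,600),interpolation=cv2.INTER_CUBIC))
E
```

```text
at [ 0.5341 -0.2229  0.169 ] yaw 0.03 tiltz [-0.0012  0.0012 -1.    ] F [-0.1 -0.2 -1. ] open 0.0194 t 5.47
0.000 0.001 0.029 0.0; 0.000 0.001 0.058 0.0; 0.000 0.002 0.087 0.0; 0.000 0.002 0.087 0.0; 0.000 0.002 0.087 0.0
```

View pics/s3.png

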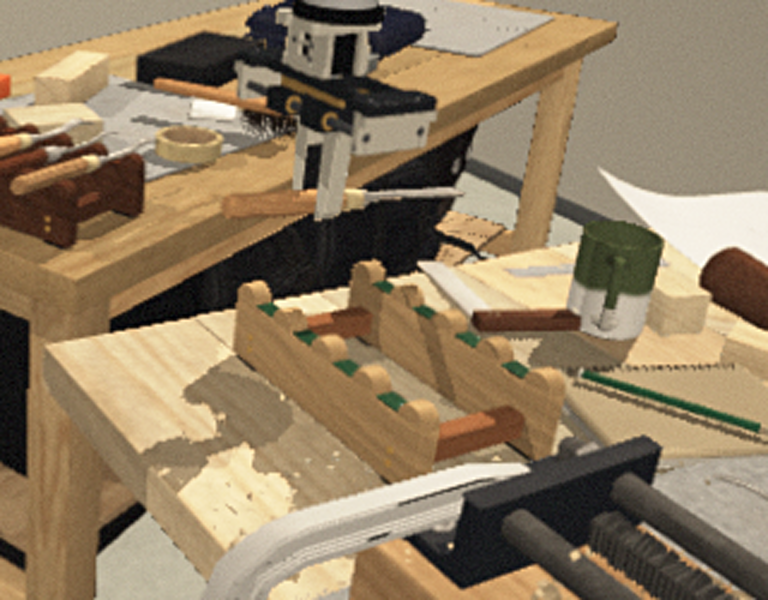

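The chisel hangs well above the leftmost notch, slightly nose-up but near level. I'll lower it.

Emit:
servo_tool:
  plan: "0 0.002 0.029 0; 0 0.002 0.055 0; 0 0.002 0.070 0; 0 0.002 0.077 0; 0 0.002 0.082 0; 0 0.002 0.086 0; 0 0.002 0.088 0; 0 0.002 0.088 0; 0 0.002 0.088 0"

```text
t: 6.27
tool_pos: [0.5352, -0.2255, 0.0827]
orientation: [3.141, 0.002, 0.002]
force: [0.2, 0.6, -0.9]
opening: 0.0194
gripper_force: 40.0
```

Emit:
servo_tool:
  plan: "0 0 0.002 0; 0 0 0.004 0; 0 0 0.004 0; 0 0 0.004 0"

```text
t: 6.6
tool_pos: [0.5355, -0.2258, 0.0799]
orientation: [3.141, 0.001, 0.003]
force: [-5.0, 1.6, 11.4]
opening: 0.0197
gripper_force: 39.9
```

Emit:
servo_tool:
  plan: "0 0 0 0; 0 0 0 0; 0 0 0 0; 0 0 0 0; 0 0 -0.004 0; 0 0 -0.02 0; 0 0 -0.05 0; 0 0 -0.09 0; 0 0 -0.12 0; 0 0 -0.12 0"
  grip: 0.1

```text
t: 7.43
tool_pos: [0.538, -0.2271, 0.2063]
orientation: [3.136, 0.002, 0.017]
force: [0.8, -0.7, 1.4]
opening: 0.0421
gripper_force: 0.0
```

```bash
python3 p.py .45,.05,.22,13 .423,.255,.14,26; python3 - <<'E'
from h import *
c=grab("side"); cv2.imwrite("pics/s4.png",cv2.resize(c["image"][200:360,380:560],(675,600),interpolation=cv2.INTER_CUBIC))
E
```

```text
at [ 0.538  -0.2271  0.2063] yaw 0.06 tiltz [ 0.0106 -0.0056 -0.9999] F [ 0.8 -0.7  1.4] open 0.0421 t 7.43
-0.011 -0.035 -0.002 -1.6; -0.022 -0.069 -0.004 -3.2; -0.033 -0.104 -0.006 -4.9; -0.044 -0.139 -0.008 -6.5; -0.055 -0.173 -0.010 -8.1; -0.066 -0.208 -0.012 -9.7; -0.077 -0.243 -0.014 -11.3; -0.088 -0.277 -0.016 -12.9; -0.092 -0.311 -0.003 -15.1; -0.097 -0.346 0.010 -17.3; -0.101 -0.380 0.023 -19.4; -0.106 -0.414 0.036 -21.6
-- next, relative to first start
-0.111 -0.448 0.049 -23.8; -0.115 -0.483 0.062 -25.9; -0.115 -0.483 0.062 -25.9; -0.115 -0.483 0.062 -25.9
```

View pics/s4.png

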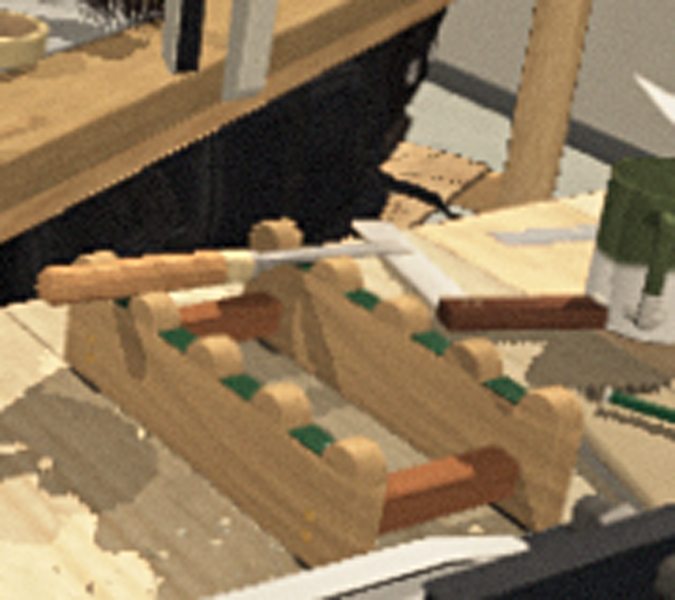

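The chisel is seated in the leftmost notch. Next is the wide gouge.

Emit:
servo_tool:
  plan: "-0.022 -0.069 -0.004 -3.2; -0.033 -0.104 -0.006 -4.9; -0.044 -0.139 -0.008 -6.5; -0.055 -0.173 -0.010 -8.1; -0.066 -0.208 -0.012 -9.7; -0.077 -0.243 -0.014 -11.3; -0.088 -0.277 -0.016 -12.9; -0.092 -0.311 -0.003 -15.1; -0.097 -0.346 0.010 -17.3; -0.101 -0.380 0.023 -19.4; -0.106 -0.414 0.036 -21.6; -0.111 -0.448 0.036 -23.8"

```text
t: 8.48
tool_pos: [0.4202, 0.2234, 0.1575]
orientation: [3.072, 0.652, -0.009]
force: [0.1, -1.1, -0.1]
opening: 0.0416
gripper_force: 0.0
```

Emit:
servo_tool:
  plan: "-0.007 -0.032 0 -2.1; -0.007 -0.032 0 -2.1; -0.007 -0.032 0 -2.1; -0.007 -0.032 0 -2.1"

```text
t: 8.82
tool_pos: [0.4034, 0.2485, 0.1609]
orientation: [3.061, 0.706, -0.002]
force: [-0.4, -0.5, -0.1]
opening: 0.0421
gripper_force: 0.0
```

```bash
python3 p.py .4225,.2548,.079,26
```

```text
at [0.4034 0.2485 0.1609] yaw 25.96 tiltz [-9.e-04 -9.e-04 -1.e+00] F [-0.4 -0.5 -0.1] open 0.0421 t 8.82
0.007 0.001 0.027 -0.0; 0.013 0.002 0.055 -0.0; 0.020 0.003 0.082 -0.0; 0.020 0.003 0.082 -0.0; 0.020 0.003 0.082 -0.0
```

Emit:
servo_tool:
  plan: "0.020 0.003 0.01 0; 0.020 0.003 0.03 0; 0.020 0.003 0.05 0; 0.020 0.003 0.07 0; 0.020 0.003 0.082 0; 0.020 0.003 0.082 0; 0.020 0.003 0.082 0"

```text
t: 9.4
tool_pos: [0.423, 0.254, 0.0793]
orientation: [3.061, 0.703, -0.002]
force: [-0.2, 0.3, 0.6]
opening: 0.0418
gripper_force: 0.0
```

Emit:
servo_tool:
  plan: "0 0 0 0; 0 0 0 0; 0 0 0 0; 0 0 0 0; 0 0 0 0; 0 0 0 0"
  grip: 1

```text
t: 9.9
tool_pos: [0.4239, 0.2555, 0.0808]
orientation: [-3.061, -0.706, -0.003]
force: [-0.1, -0.4, 5.9]
opening: 0.0212
gripper_force: 40.0
```

```bash
python3 p.py .423,.255,.20,26 .5,.0,.23,13 .534,-.2805,.17,0
```

```text
at [0.4239 0.2555 0.0808] yaw 25.96 tiltz [ 1.9e-03  7.0e-04 -1.0e+00] F [-0.1 -0.4  5.9] open 0.0212 t 9.90
-0.000 0.000 -0.030 -0.0; -0.000 0.000 -0.060 -0.0; -0.001 0.000 -0.089 -0.0; -0.001 0.000 -0.119 -0.0; -0.007 0.038 -0.124 1.8; -0.013 0.075 -0.128 3.7; -0.019 0.113 -0.132 5.5; -0.025 0.150 -0.136 7.4; -0.031 0.188 -0.141 9.2; -0.037 0.225 -0.145 11.1; -0.043 0.263 -0.149 13.0; -0.055 0.296 -0.142 14.6
-- next, relative to first start
-0.066 0.330 -0.134 16.2; -0.078 0.363 -0.127 17.8; -0.089 0.397 -0.119 19.5; -0.101 0.430 -0.112 21.1; -0.112 0.463 -0.104 22.7; -0.124 0.497 -0.097 24.3; -0.135 0.530 -0.089 26.0; -0.135 0.530 -0.089 26.0; -0.135 0.530 -0.089 26.0
```

Emit:
servo_tool:
  plan: "0 0 -0.02 0; 0 0 -0.05 0; 0 0 -0.09 0; -0.001 0 -0.119 0; -0.007 0.038 -0.124 1.8; -0.013 0.075 -0.128 3.7; -0.019 0.113 -0.132 5.5; -0.025 0.150 -0.136 7.4; -0.031 0.188 -0.141 9.2; -0.037 0.225 -0.145 11.1; -0.043 0.263 -0.149 13; -0.055 0.296 -0.142 14.6"

```text
t: 10.9
tool_pos: [0.5049, -0.0374, 0.2238]
orientation: [3.125, 0.308, 0.006]
force: [1.2, 0.9, -0.1]
opening: 0.0212
gripper_force: 40.0
```

Emit:
servo_tool:
  plan: "-0.004 0.035 0.008 1.6; -0.008 0.071 0.015 3.2; -0.012 0.106 0.023 4.8; -0.016 0.142 0.030 6.5; -0.02 0.177 0.038 8.1; -0.022 0.212 0.045 9.7; -0.022 0.242 0.053 11.4; -0.022 0.242 0.053 11.4; -0.022 0.242 0.053 11.4; -0.022 0.242 0.053 11.4"

```text
t: 11.73
tool_pos: [0.5289, -0.2762, 0.1682]
orientation: [-3.14, 0.001, 0.001]
force: [-0.4, 0.2, 0.3]
opening: 0.0209
gripper_force: 40.0
```

```bash
python3 p.py .535,-.2805,.081,0
```

```text
at [ 0.5289 -0.2762  0.1682] yaw -0.04 tiltz [-9.0e-04  1.1e-03 -1.0e+00] F [-0.4  0.2  0.3] open 0.0209 t 11.73
0.002 0.001 0.029 -0.0; 0.004 0.003 0.058 -0.0; 0.006 0.004 0.087 -0.0; 0.006 0.004 0.087 -0.0; 0.006 0.004 0.087 -0.0
```

Emit:
servo_tool:
  plan: "0.006 0.004 0.02 0; 0.006 0.004 0.045 0; 0.006 0.004 0.065 0; 0.006 0.004 0.077 0; 0.006 0.004 0.083 0; 0.006 0.004 0.087 0; 0.006 0.004 0.089 0; 0.006 0.004 0.089 0; 0.006 0.004 0.089 0"

```text
t: 12.48
tool_pos: [0.5363, -0.281, 0.0814]
orientation: [3.14, -0.0, 0.004]
force: [0.2, 0.7, 1.1]
opening: 0.0208
gripper_force: 40.0
```

Commanded 0.079 and contact is just starting, so I'll release it here.

Emit:
servo_tool:
  plan: "0 0 0.001 0; 0 0 0.001 0; 0 0 0.001 0; 0 0 0.001 0; 0 0 -0.004 0; 0 0 -0.02 0; 0 0 -0.05 0; 0 0 -0.09 0; 0 0 -0.12 0; 0 0 -0.12 0; 0 0 -0.12 0"
  grip: 0.1

```text
t: 13.4
tool_pos: [0.5367, -0.2818, 0.2032]
orientation: [3.138, -0.001, 0.008]
force: [0.5, -0.4, -0.1]
opening: 0.0418
gripper_force: 0.0
```

```bash
python3 p.py .47,.0,.21,13 .444,.202,.16,26;python3 - <<'E'
from h import *
c=grab("side"); cv2.imwrite("pics/s5.png",cv2.resize(c["image"][200:360,380:560],(675,600),interpolation=cv2.INTER_CUBIC))
E
```

```text
at [ 0.5367 -0.2818  0.2032] yaw -0.05 tiltz [ 0.0051 -0.0032 -1.    ] F [ 0.5 -0.4 -0.1] open 0.0418 t 13.40
-0.008 -0.035 -0.001 -1.6; -0.017 -0.070 -0.002 -3.3; -0.025 -0.106 -0.003 -4.9; -0.033 -0.141 -0.004 -6.5; -0.042 -0.176 -0.005 -8.2; -0.050 -0.211 -0.006 -9.8; -0.059 -0.246 -0.007 -11.4; -0.067 -0.282 -0.008 -13.1; -0.071 -0.315 0.000 -15.2; -0.076 -0.349 0.008 -17.4; -0.080 -0.383 0.017 -19.6; -0.085 -0.416 0.025 -21.7
-- next, relative to first start
-0.089 -0.450 0.033 -23.9; -0.093 -0.484 0.041 -26.1; -0.093 -0.484 0.041 -26.1; -0.093 -0.484 0.041 -26.1
```

View pics/s5.png

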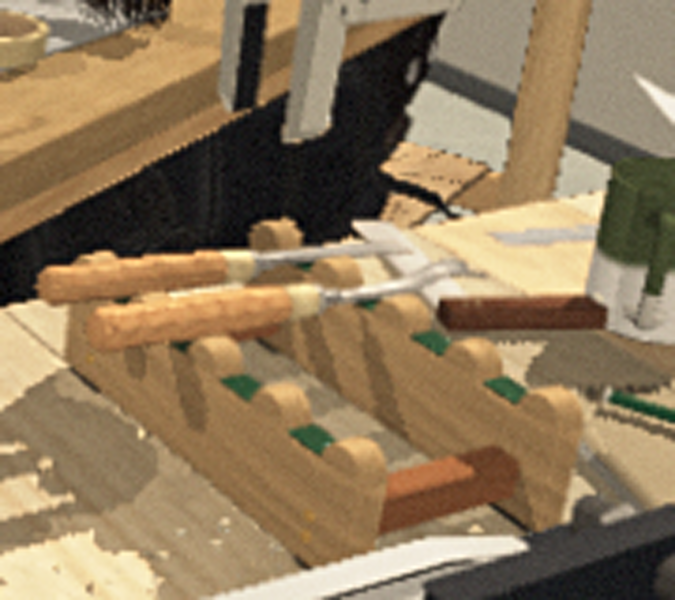

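The first two are seated. Next is the veiner, third in order.

Emit:
servo_tool:
  plan: "-0.017 -0.070 -0.002 -3.3; -0.025 -0.106 -0.003 -4.9; -0.033 -0.141 -0.004 -6.5; -0.042 -0.176 -0.005 -8.2; -0.050 -0.211 -0.006 -9.8; -0.059 -0.246 -0.007 -11.4; -0.067 -0.282 -0.008 -13.1; -0.071 -0.315 0 -15.2; -0.076 -0.349 0.008 -17.4; -0.080 -0.383 0.017 -19.6; -0.085 -0.416 0.025 -21.7; -0.089 -0.450 0.033 -23.9"

```text
t: 14.45
tool_pos: [0.4446, 0.1705, 0.1642]
orientation: [3.073, 0.652, -0.005]
force: [0.7, -0.0, 0.2]
opening: 0.0418
gripper_force: 0.0
```

Emit:
servo_tool:
  plan: "0.01 -0.032 0 -2.1; 0.01 -0.032 0 -2.1; 0.01 -0.032 0 -2.1; 0.01 -0.032 0 -2.1"

```text
t: 14.78
tool_pos: [0.442, 0.202, 0.1653]
orientation: [3.061, 0.706, -0.004]
force: [0.2, -0.1, -0.1]
opening: 0.0419
gripper_force: 0.0
```

```bash
python3 p.py .444,.202,.077,26
```

```text
at [0.442  0.202  0.1653] yaw 25.97 tiltz [-0.0022 -0.0013 -1.    ] F [ 0.2 -0.1 -0.1] open 0.0419 t 14.78
0.001 0.000 0.029 -0.0; 0.001 0.001 0.059 -0.0; 0.002 0.001 0.088 -0.0; 0.002 0.001 0.088 -0.0; 0.002 0.001 0.088 -0.0
```

Emit:
servo_tool:
  plan: "0.002 0.001 0.02 0; 0.002 0.001 0.04 0; 0.002 0.001 0.06 0; 0.002 0.001 0.077 0; 0.002 0.001 0.087 0; 0.002 0.001 0.087 0; 0.002 0.001 0.087 0"

```text
t: 15.37
tool_pos: [0.4449, 0.2016, 0.0795]
orientation: [3.062, 0.703, -0.002]
force: [-0.2, 0.2, -0.0]
opening: 0.0418
gripper_force: 0.0
```

Emit:
servo_tool:
  plan: "0 0 0 0; 0 0 0 0; 0 0 0 0; 0 0 0 0; 0 0 0 0; 0 0 0 0"
  grip: 1

```text
t: 15.87
tool_pos: [0.4456, 0.2028, 0.0804]
orientation: [-3.061, -0.706, -0.002]
force: [0.6, 0.1, 4.6]
opening: 0.0183
gripper_force: 40.0
```

```bash
python3 p.py .444,.202,.20,26 .5,-.05,.22,13 .534,-.3363,.17,0
```

```text
at [0.4456 0.2028 0.0804] yaw 25.96 tiltz [ 1.4e-03  3.0e-04 -1.0e+00] F [0.6 0.1 4.6] open 0.0183 t 15.87
-0.000 0.000 -0.030 -0.0; -0.001 0.000 -0.060 -0.0; -0.001 0.000 -0.090 -0.0; -0.002 0.000 -0.120 -0.0; -0.010 0.036 -0.122 1.8; -0.019 0.072 -0.125 3.7; -0.027 0.108 -0.128 5.5; -0.036 0.144 -0.131 7.4; -0.044 0.179 -0.134 9.2; -0.053 0.215 -0.137 11.1; -0.062 0.251 -0.140 13.0; -0.073 0.285 -0.133 14.6
-- next, relative to first start
-0.085 0.319 -0.127 16.2; -0.097 0.353 -0.121 17.8; -0.109 0.387 -0.115 19.5; -0.121 0.421 -0.108 21.1; -0.133 0.455 -0.102 22.7; -0.145 0.489 -0.096 24.3; -0.156 0.523 -0.090 26.0; -0.156 0.523 -0.090 26.0; -0.156 0.523 -0.090 26.0
```

Emit:
servo_tool:
  plan: "0 0 -0.02 0; 0 0 -0.05 0; 0 0 -0.09 0; -0.002 0 -0.12 0; -0.010 0.036 -0.122 1.8; -0.019 0.072 -0.125 3.7; -0.027 0.108 -0.128 5.5; -0.036 0.144 -0.131 7.4; -0.044 0.179 -0.134 9.2; -0.053 0.215 -0.137 11.1; -0.062 0.251 -0.140 13; -0.073 0.285 -0.133 14.6"

```text
t: 16.87
tool_pos: [0.5053, -0.0877, 0.2146]
orientation: [3.125, 0.308, 0.005]
force: [0.4, 0.1, -0.7]
opening: 0.018
gripper_force: 40.0
```

Emit:
servo_tool:
  plan: "-0.003 0.035 0.006 1.6; -0.006 0.071 0.012 3.2; -0.009 0.107 0.018 4.8; -0.011 0.143 0.025 6.5; -0.014 0.179 0.031 8.1; -0.017 0.214 0.037 9.7; -0.02 0.249 0.043 11.4; -0.02 0.249 0.043 11.4; -0.02 0.249 0.043 11.4; -0.02 0.249 0.043 11.4"

```text
t: 17.7
tool_pos: [0.5332, -0.3332, 0.169]
orientation: [-3.14, 0.002, 0.001]
force: [0.0, 0.4, -1.2]
opening: 0.0184
gripper_force: 40.0
```

```bash
python3 p.py .535,-.3363,.081,0
```

```text
at [ 0.5332 -0.3332  0.169 ] yaw -0.06 tiltz [-9.0e-04  1.3e-03 -1.0e+00] F [ 0.   0.4 -1.2] open 0.0184 t 17.70
0.001 0.001 0.029 -0.0; 0.001 0.002 0.059 -0.0; 0.002 0.003 0.088 -0.1; 0.002 0.003 0.088 -0.1; 0.002 0.003 0.088 -0.1
```

Emit:
servo_tool:
  plan: "0.002 0.003 0.02 0; 0.002 0.003 0.045 0; 0.002 0.003 0.065 0; 0.002 0.003 0.077 0; 0.002 0.003 0.083 0; 0.002 0.003 0.087 0; 0.002 0.003 0.090 0; 0.002 0.003 0.090 0; 0.002 0.003 0.090 0"

```text
t: 18.45
tool_pos: [0.5364, -0.3371, 0.0811]
orientation: [3.14, -0.001, 0.003]
force: [0.6, 0.3, -1.0]
opening: 0.0182
gripper_force: 40.0
```

Emit:
servo_tool:
  plan: "0 0 0.001 0; 0 0 0.001 0; 0 0 0.001 0; 0 0 0.001 0; 0 0 -0.004 0; 0 0 -0.02 0; 0 0 -0.05 0; 0 0 -0.09 0; 0 0 -0.12 0; 0 0 -0.12 0; 0 0 -0.12 0"
  grip: 0.1

```text
t: 19.37
tool_pos: [0.5371, -0.3378, 0.2035]
orientation: [3.138, -0.001, 0.008]
force: [-0.2, 0.2, -0.4]
opening: 0.0419
gripper_force: 0.0
```

```bash
python3 p.py .49,-.05,.20,13 .47,.153,.16,26
```

```text
at [ 0.5371 -0.3378  0.2035] yaw -0.05 tiltz [ 0.0051 -0.0038 -1.    ] F [-0.2  0.2 -0.4] open 0.0419 t 19.37
-0.006 -0.036 0.000 -1.6; -0.012 -0.072 0.001 -3.3; -0.018 -0.108 0.001 -4.9; -0.024 -0.144 0.001 -6.5; -0.030 -0.180 0.001 -8.2; -0.035 -0.216 0.002 -9.8; -0.041 -0.252 0.002 -11.4; -0.047 -0.288 0.002 -13.0; -0.051 -0.322 0.009 -15.2; -0.054 -0.356 0.015 -17.4; -0.058 -0.389 0.022 -19.5; -0.061 -0.423 0.028 -21.7
-- next, relative to first start
-0.064 -0.457 0.035 -23.9; -0.068 -0.491 0.041 -26.0; -0.068 -0.491 0.041 -26.0; -0.068 -0.491 0.041 -26.0
```

Emit:
servo_tool:
  plan: "-0.012 -0.072 0.001 -3.3; -0.018 -0.108 0.001 -4.9; -0.024 -0.144 0.001 -6.5; -0.030 -0.180 0.001 -8.2; -0.035 -0.216 0.002 -9.8; -0.041 -0.252 0.002 -11.4; -0.047 -0.288 0.002 -13; -0.051 -0.322 0.009 -15.2; -0.054 -0.356 0.015 -17.4; -0.058 -0.389 0.022 -19.5; -0.061 -0.423 0.028 -21.7; -0.064 -0.457 0.035 -23.9"

```text
t: 20.37
tool_pos: [0.4704, 0.1218, 0.163]
orientation: [-3.073, -0.652, 0.003]
force: [1.6, 0.6, 0.5]
opening: 0.042
gripper_force: 0.0
```

Emit:
servo_tool:
  plan: "0.01 -0.032 0 -2.1; 0.01 -0.032 0 -2.1; 0.01 -0.032 0 -2.1; 0.01 -0.032 0 -2.1"

```text
t: 20.7
tool_pos: [0.4675, 0.1532, 0.1636]
orientation: [3.061, 0.706, -0.003]
force: [0.6, 0.1, 0.1]
opening: 0.0419
gripper_force: 0.0
```

```bash
python3 p.py .47,.153,.077,26
```

```text
at [0.4675 0.1532 0.1636] yaw 25.97 tiltz [-1.8e-03 -9.0e-04 -1.0e+00] F [0.6 0.1 0.1] open 0.0419 t 20.70
0.001 0.000 0.029 -0.0; 0.002 0.001 0.058 -0.0; 0.002 0.001 0.087 -0.0; 0.002 0.001 0.087 -0.0; 0.002 0.001 0.087 -0.0
```

Emit:
servo_tool:
  plan: "0.002 0.001 0.02 0; 0.002 0.001 0.04 0; 0.002 0.001 0.06 0; 0.002 0.001 0.076 0; 0.002 0.001 0.086 0; 0.002 0.001 0.086 0; 0.002 0.001 0.086 0"

```text
t: 21.28
tool_pos: [0.4702, 0.1527, 0.0784]
orientation: [3.062, 0.703, -0.002]
force: [0.2, -0.0, -0.2]
opening: 0.0417
gripper_force: 0.0
```

Emit:
servo_tool:
  plan: "0 0 0 0; 0 0 0 0; 0 0 0 0; 0 0 0 0; 0 0 0 0; 0 0 0 0"
  grip: 1

```text
t: 21.78
tool_pos: [0.471, 0.1538, 0.0795]
orientation: [3.061, 0.706, 0.003]
force: [1.1, -1.0, 5.3]
opening: 0.0192
gripper_force: 40.0
```

```bash
python3 p.py .47,.153,.20,26 .51,-.1,.22,13 .534,-.3921,.17,0
```

```text
at [0.471  0.1538 0.0795] yaw 25.97 tiltz [ 1.6e-03  1.0e-04 -1.0e+00] F [ 1.1 -1.   5.3] open 0.0192 t 21.78
-0.000 0.000 -0.030 -0.0; -0.001 0.000 -0.060 -0.0; -0.001 0.000 -0.090 -0.0; -0.001 0.000 -0.120 -0.0; -0.012 0.035 -0.123 1.8; -0.022 0.070 -0.126 3.7; -0.033 0.105 -0.129 5.5; -0.044 0.140 -0.132 7.4; -0.055 0.175 -0.135 9.3; -0.065 0.210 -0.138 11.1; -0.076 0.245 -0.140 13.0; -0.089 0.279 -0.134 14.6
-- next, relative to first start
-0.102 0.314 -0.128 16.2; -0.116 0.348 -0.122 17.8; -0.129 0.382 -0.115 19.5; -0.142 0.416 -0.109 21.1; -0.156 0.450 -0.103 22.7; -0.169 0.484 -0.097 24.3; -0.182 0.518 -0.090 26.0; -0.182 0.518 -0.090 26.0; -0.182 0.518 -0.090 26.0
```

Emit:
servo_tool:
  plan: "0 0 -0.02 0; 0 0 -0.05 0; 0 0 -0.09 0; -0.001 0 -0.12 0; -0.012 0.035 -0.123 1.8; -0.022 0.070 -0.126 3.7; -0.033 0.105 -0.129 5.5; -0.044 0.140 -0.132 7.4; -0.055 0.175 -0.135 9.3; -0.065 0.210 -0.138 11.1; -0.076 0.245 -0.140 13; -0.089 0.279 -0.134 14.6"

```text
t: 22.78
tool_pos: [0.5133, -0.1381, 0.2142]
orientation: [3.125, 0.308, 0.004]
force: [-0.1, -0.1, -0.2]
opening: 0.0189
gripper_force: 40.0
```

```bash
python3 p.py .534,-.3921,.17,0
```

```text
at [ 0.5133 -0.1381  0.2142] yaw 11.27 tiltz [ 2.6e-03 -7.0e-04 -1.0e+00] F [-0.1 -0.1 -0.2] open 0.0189 t 22.78
-0.004 0.036 0.006 1.6; -0.008 0.072 0.013 3.2; -0.013 0.108 0.019 4.8; -0.017 0.145 0.025 6.4; -0.021 0.181 0.032 8.0; -0.025 0.217 0.038 9.7; -0.029 0.253 0.044 11.3; -0.029 0.253 0.044 11.3; -0.029 0.253 0.044 11.3
```

Emit:
servo_tool:
  plan: "-0.004 0.036 0.006 1.6; -0.008 0.072 0.013 3.2; -0.013 0.108 0.019 4.8; -0.017 0.145 0.025 6.4; -0.021 0.181 0.032 8.0; -0.025 0.217 0.038 9.7; -0.028 0.253 0.044 11.3; -0.028 0.253 0.044 11.3; -0.028 0.253 0.044 11.3; -0.028 0.253 0.044 11.3"

```text
t: 23.62
tool_pos: [0.5345, -0.3891, 0.1679]
orientation: [-3.14, -0.001, 0.001]
force: [0.3, 0.7, -0.8]
opening: 0.019
gripper_force: 40.0
```

```bash
python3 p.py .535,-.3921,.081,0
```

```text
at [ 0.5345 -0.3891  0.1679] yaw 0.05 tiltz [-9.0e-04  1.5e-03 -1.0e+00] F [ 0.3  0.7 -0.8] open 0.0190 t 23.62
0.000 0.001 0.029 0.0; 0.000 0.002 0.058 0.0; 0.001 0.003 0.087 0.1; 0.001 0.003 0.087 0.1; 0.001 0.003 0.087 0.1
```

Emit:
servo_tool:
  plan: "0.001 0.003 0.02 0; 0.001 0.003 0.045 0; 0.001 0.003 0.065 0; 0.001 0.003 0.077 0; 0.001 0.003 0.083 0; 0.001 0.003 0.087 0; 0.001 0.003 0.090 0; 0.001 0.003 0.090 0; 0.001 0.003 0.090 0"

```text
t: 24.37
tool_pos: [0.5366, -0.3932, 0.0802]
orientation: [3.14, 0.002, 0.003]
force: [0.7, -0.1, -0.4]
opening: 0.0189
gripper_force: 40.0
```

Emit:
servo_tool:
  plan: "0 0 0.001 0; 0 0 0.001 0; 0 0 0.001 0; 0 0 0.001 0; 0 0 -0.004 0; 0 0 -0.02 0; 0 0 -0.05 0; 0 0 -0.09 0; 0 0 -0.12 0; 0 0 -0.12 0; 0 0 -0.12 0"
  grip: 0.1

```text
t: 25.28
tool_pos: [0.5372, -0.394, 0.2027]
orientation: [3.137, 0.001, 0.008]
force: [0.0, -0.3, -0.1]
opening: 0.0419
gripper_force: 0.0
```

Emit:
servo_tool:
  plan: "0 -0.04 -0.02 0; 0 -0.08 -0.04 0; -0.02 -0.12 -0.04 0; -0.04 -0.16 -0.04 0; -0.06 -0.20 -0.04 0; -0.06 -0.24 -0.04 0; -0.06 -0.28 -0.04 0; -0.06 -0.32 -0.04 0; -0.06 -0.36 -0.04 0; -0.06 -0.4 -0.04 0; -0.06 -0.4 -0.04 0; -0.06 -0.4 -0.04 0"

```text
t: 26.28
tool_pos: [0.4745, 0.0097, 0.2372]
orientation: [-3.141, -0.009, 0.004]
force: [0.1, -1.3, -0.4]
opening: 0.0419
gripper_force: 0.0
```

```bash
python3 - <<'E'
from h import *
c=grab("side");t=grab("top")
a=cv2.resize(c["image"][210:350,380:540],(400,350),interpolation=cv2.INTER_CUBIC)
b=cv2.resize(t["image"][100:240,390:550],(400,350),interpolation=cv2.INTER_CUBIC)
cv2.imwrite("pics/f.png",np.hstack([a,b]))
for y in(-.2245,-.2805,-.3363,-.392): print(proj(t,(.445,y,.085)),((proj(t,(.445,y,.085))-[390,100])*2.5+[400,0]).round())
E
```

```text
[432.86598538 221.65814998] [507. 304.]
[457.60473721 221.07745986] [569. 303.]
[482.3295389  220.49271763] [631. 301.]
[507.100857   219.90256026] [693. 300.]
```

View pics/f.png

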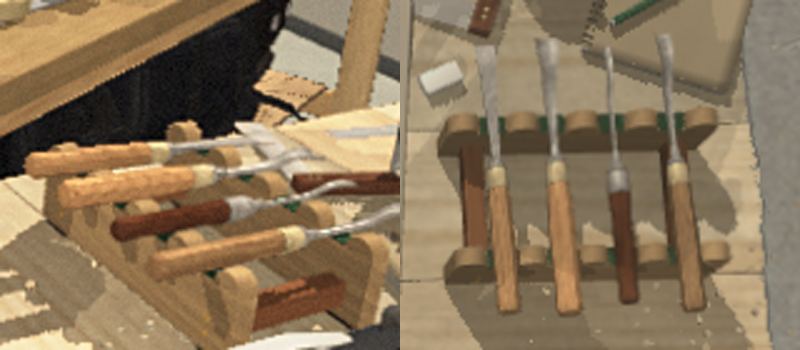

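All four tools lie in the pale rack in order: tails at about (508,311), (567,313), (628,301) and (693,309) in the crop. Their origins work out to about y = 0.078 in the rack frame, and they point along its y.

```bash
python3 -c "
from plant import robot
print(robot.close_job())"
```

```text
the job is handed in; nothing more can be done
None
```

I moved all four tools into the pale rack in their original left-to-right order (chisel, wide gouge, veiner, narrow gouge), kept clear of the oil bottle, and handed the job in at about 26 s; no verdict came back.

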